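Set the disc stand: kickstand down, frame held upright

ROBOT

A 6-joint arm with a two-finger parallel gripper is mounted at the origin on the work surface. World frame = base frame: x ahead of the robot, y to its left, z up, the work surface at z = 0. Lengths are in m, angles in degrees, forces in N, time in s.
With the tool pointing down it reaches from about 0.35 to 0.875 m from the base axis. Payload 4.2 kg.
Tool frame: the origin (TCP) lies midway between the tips of the shut fingers; the grasp point (between the pads) lies 19 mm behind it; y points along the fingers, z is the direction in which the jaws open and shut, and the axes are right-handed (so a half turn about y gives the same grasp; the last joint's range is limited). The gripper opens to 87 mm and grips with 3 to 60 N. Pads are 19 mm wide; open, the fingers measure 117 mm over their backs; the gripper's body (75 mm by 190 mm) begins 51 mm behind the grasp point.
Start: joints at [-50.959, 22.042, 0.453, 0, -68.411, -14.817], TCP at [0.256, -0.57, 0.223] pointing down, gripper open.
Joint ranges: [-179.83, 179.83], [-69.29, 118.12], [-61.27, 80.66], [-181.25, 117.63], [-171.15, -9.14], [-177.46, 177.46]. Speed limits (degrees/s): [159.86, 159.86, 180, 180, 180, 180].

INTERFACE

Orientations are given as [roll, pitch, yaw] about the fixed x, y, z axes, in that order (R = Rz(yaw) Ry(pitch) Rx(roll)).
In Python, from workcell import env gives the robot as it stands. The module is installed in compiled form; this text tells all that it offers. Calls block until the motion is done:
- env.goto(position, orientation): joint-space move of the TCP to a pose.
- env.move_straight(position, rotation=None, rate=0.15, force_limit=None): straight line of the TCP; rotation=None keeps the orientation; rate is the mean speed in m/s. With force_limit (N) it stops when the force on the tool has changed by that much, and returns True; else False.
- env.set_joints(angles): joint-space move.
- env.gripper_to(opening, grasp_force=None): opening from 0.0 (shut) to 1.0 (fully open); grasp_force is the grip in N (None keeps the last); returns when the fingers have stopped.
- env.dwell(seconds).
- env.inverse_kinematics(position, orientation): joint angles nearest the present ones, or None.
- env.read_state(): the state.
- env.grab_frame(name): name is "scene" or "side" or "wrist"; returns a dict with "image" (480x640x3 uint8, blue, green, red), "fx", "fy", "cx", "cy" (pixels), "D" ([k1, k2, p1, p2, k3] as OpenCV has them; the pictures are not rectified), "position" and "orientation" of the camera in the world. Camera axes: x right, y up, looking along -z (the intrinsics and any distortion apply to the point x, -y, -z); pixel columns grow to the right and rows downward; lengths in m; the calibration is good to about 2 mm. A picture is of the moment at which its call begins. There is no depth.
A pose or a line that the arm cannot do raises env.Unreachable and nothing moves.
- env.close_job(): hands the job in, once; it reports no verdict.
Trained networks look in a picture, given as the dict that the camera call returned (one of the last four; its "shot" number tells which), for a name from the list of things; names that differ only in an ending like _2 or _b are one class to them, and where a whole thing is asked for, a point or a joint stands for the part that bears it (a point fixed in the world has none). Each returns a list of dicts, best first, with "score" (0 to 1); they miss things now and then, are a little off and sometimes report something else, mostly with a low value. They report only what shows in the picture. A call takes as long as a camera call.
- env.search_frame(picture, thing): "xyz" ([x, y, z] in m, in world coordinates, good to about 4 mm: the middle of the surface that is visible of it).
- env.trace(picture, thing): "mask" (480x640 bool, what is visible of it).
The state is a dict: "clock": time; "joint_positions": joint angles; "qvel": joint speeds; "joint_torque": joint torques, N m; "position": TCP position; "tool_rot": TCP orientation; "force": force on the tool from outside, world axes, zero at the start; "wrist_torque": the same for the moment, N m; "opening": opening from 0.0 (shut) to 1.0 (fully open).
Only numpy, scipy, OpenCV 4.12 (cv2) and the standard library are available. Lean on these libraries where they do the work, as an engineer would, in place of code of your own. Each camera call takes 0.05 s, during which the arm holds its last target. There are 200 camera calls.

TASK

The frame with the turned wooden disc is leaning forward on its stand: first flip its folded kickstand down past its centre until it snaps to its stop, with the frame still leaning on its rests. Then take the frame by the grab bar across its top, swing it up and hold it straight upright for the rim to be inspected, without letting it fall over backwards onto the kickstand; it tips if let go, so finish while still holding the bar, upright and still. Leave the other things on the bench where they are.

Things in the scene. Friction and masses are not known exactly. Their poses are not given: they have to be found in the camera images.
- stand: Dark steel base plate 200 (x) x 190 (y) x 12 mm fixed to the bench, carrying the disc stand. Origin: centre of its underside. z up, x to the back of the stand, y along the frame's hinge; the frame leans to its -x side, over two front rest posts. Its place and yaw differ each time.
- frame_hinge (a point): Middle of the frame's hinge, 40 mm above the bench over the plate's centre. Axes turn with the frame: z up along it, x out of its back, y along the hinge. Frame: two grey 16 mm tubes, 150 mm apart at the bottom, 116 mm at the top; on its front, on a hub 130 mm up from the hinge, a wooden disc 150 mm across, its faces 34 and 58 mm before the tubes' plane.
- tilt_frame (a joint): Tilt of the frame about its free hinge (no latch), rad: 0 upright, negative leaning to the stand's -x side, down to -0.4 where it rests at the start, positive to +x. About 0.8 kg, disc in front: from upright it falls back to -0.4 unless held; 0.3 to 2.5 N at the grab bar carries it. Tipped backwards about 0.25 it would lean on the lowered kickstand.
- grab_bar: Level bare-steel round bar across the top of the frame, 20 mm thick, 122 mm long along y, with about 90 mm free between the tubes. Origin: its centre, 250 mm up the frame from the hinge line. The bar is a grip that turns easily about its own length (y).
- kick_pivot (a point): Pivot of the kickstand on the back of the frame's left (+y) tube: 110 mm up the frame from the hinge, 75 mm to +y, 18 mm behind (+x). Its axes turn with the frame; the kickstand turns about this x axis.
- kick_foot (a point): Middle of the kickstand's black rubber foot, a peg 16 mm thick, 42 mm long, sticking out backwards along the frame's x from the end of the steel leg (12 mm round bar, 6 mm behind the pivot point). It lies 110 mm from the pivot in the frame's y-z plane and 41 mm behind it (+x). At the start it stands out to the +y side of the frame.
- kickstand (a joint): Angle of the kickstand, rad: 0 folded (leg out to the frame's +y, 0.26 rad above level), growing as the foot swings down; 1.83 fully down at its stop (leg along the frame towards the plate). Over-centre spring: below about 0.75 it springs back to 0, beyond it snaps down by itself. About 4 to 5 N at the foot carries it over.
- glue: Bystander to leave alone: white glue bottle, 52 mm across, 130 mm tall. Origin: centre of its underside.
- offcut: Bystander to leave alone: brown wooden offcut 60 x 90 x 35 mm. Origin: centre of its underside.
- bowl: Bystander to leave alone: small dark turned bowl, 100 mm across, 45 mm tall. Origin: centre of its underside.
- mallet: Bystander to leave alone: hammer lying flat. Origin: a point on it.
- gouge: Bystander to leave alone: gouge lying flat, 260 mm long. Origin: a point on it.
- screw_jar: Bystander to leave alone: glass jar with steel cap, 64 mm across, 90 mm tall. Origin: centre of its underside.
- spacer_ring: Bystander to leave alone: flat wooden ring, 90 mm across, 20 mm tall. Origin: centre of its underside.

How it is judged (in metres and radians):
On the way, in this order (a step that is already met when the one before it is completed fails the run):
1. the kickstand is snapped down while the frame still leans on its rests (value of joint kickstand above 1.7 rad and value of joint tilt_frame below -0.3 rad), for 0.2 s.
2. the frame is upright, held by the grab bar (value of joint tilt_frame between -0.08 and 0.08 rad and contact force between the fingers and grab_bar above 0.2 N), for 0.3 s.
At the end, for the whole second after the job is handed in: Kickstand fully down (joint above 1.7 rad); frame within 0.08 rad (4.5 degrees) of upright and still (grab bar slower than 20 mm/s), the fingers in contact with the grab bar (over 0.2 N) (all of step 2 and value of joint kickstand above 1.7 rad and linear speed of grab_bar below 0.02 m/s); the arm keeps its last pose, push and grip.
It fails at once if the frame falls backwards onto the kickstand (more than 0.25 rad past upright) (value of joint tilt_frame above 0.25 rad).
It fails at once if a bystander is moved more than 40 mm (distance of any of glue, offcut, bowl, mallet, gouge, screw_jar, spacer_ring from where it was at the start of the episode above 0.04 m).
It also fails if it takes over 51 s, if anything falls off the work surface, if the arm or the gripper's body presses on something with over 40 N, if the wrist force passes 120 N, or if a joint passes its speed limit or range.

## Working session

There is one attempt and no reset: what is moved stays moved. The work goes in short steps, each a Python script; the robot and the scene stay as the last script left them, time stands still between calls to the robot, and variables do not carry over. Pictures are saved under pics/ and viewed, on a budget of 10 in all, crops included, one or two more only if the job needs it, and the job is handed in when it is done.

```bash
mkdir -p pics; python3 - <<'E'
from workcell import env
import cv2,numpy as np
ims=[]
for c in ["scene","side"]:
    p=env.grab_frame(c); ims.append(p["image"])
    print(c,np.round(p["position"],3),np.round(p["orientation"],2),p["fx"],p["cx"],p["cy"],p["D"])
    for n in ["stand","grab_bar","kick_foot","kick_pivot","frame_hinge","glue","offcut","bowl","mallet","gouge","screw_jar","spacer_ring"]:
        r=env.search_frame(p,n)
        print(n,[(np.round(d["xyz"],3).tolist(),round(d["score"],2)) for d in r[:2]])
cv2.imwrite("pics/a.png",ims[0]);cv2.imwrite("pics/b.png",ims[1])
print(env.read_state())
E
```

```text
scene [1.429 0.821 1.113] [ 52.41  -1.22 135.91] 542.7808895448345 323.9250053380085 241.29019048753437 [-0.07123662  0.          0.          0.          0.        ]
stand [([0.543, 0.068, 0.046], 0.78)]
grab_bar [([0.478, 0.068, 0.276], 0.53)]
kick_foot [([0.581, 0.202, 0.173], 0.76), ([0.505, 0.086, 0.17], 0.21)]
kick_pivot [([0.509, 0.085, 0.172], 0.85)]
frame_hinge [([0.505, 0.088, 0.171], 0.87), ([0.522, -0.132, 0.065], 0.59)]
glue [([0.523, -0.136, 0.063], 0.63)]
offcut [([0.77, 0.029, 0.033], 0.81), ([0.506, 0.087, 0.172], 0.4)]
bowl [([0.682, -0.131, 0.026], 0.76), ([0.771, 0.029, 0.032], 0.39)]
mallet [([0.498, 0.53, 0.026], 0.79), ([0.657, 0.439, 0.065], 0.37)]
gouge [([0.481, -0.52, 0.023], 0.55), ([0.724, 0.337, 0.023], 0.54)]
screw_jar [([0.656, 0.438, 0.065], 0.82)]
spacer_ring [([0.718, 0.338, 0.019], 0.74), ([0.523, -0.136, 0.066], 0.32)]
side [ 0.359 -0.899  1.274] [ 39.68  -0.58 -14.35] 445.05132734878805 321.4357644746027 243.3773247959318 [0.03346064 0.         0.         0.         0.        ]
stand [([0.535, 0.036, 0.041], 0.58)]
grab_bar [([0.468, 0.058, 0.28],
[... 535 characters left out ...]
([0.71, 0.318, 0.017], 0.7)]
{'clock': 1.3, 'joint_positions': array([-5.09579524e+01,  2.20429030e+01,  4.52512235e-01,  8.52202460e-04,
       -6.84117227e+01, -1.48165658e+01]), 'qvel': array([-0.02437553,  0.04118518, -0.008489  , -0.03783675, -0.00275796,
        0.03242391]), 'joint_torque': array([-2.28641047e-04, -3.90472090e+01,  1.87609649e+01,  4.22411576e+00,
        1.53912522e-02, -5.13292287e-05]), 'position': array([ 0.2564642 , -0.56993372,  0.22253861]), 'tool_rot': array([-8.99981594e+01,  1.30653445e-03,  2.42257954e+01]), 'force': array([ 0.37386356,  0.25083992, -0.62473498]), 'wrist_torque': array([ 0.043812  , -0.05545159, -0.00427039]), 'opening': 1.0008369908143206}
```

View pics/a.png

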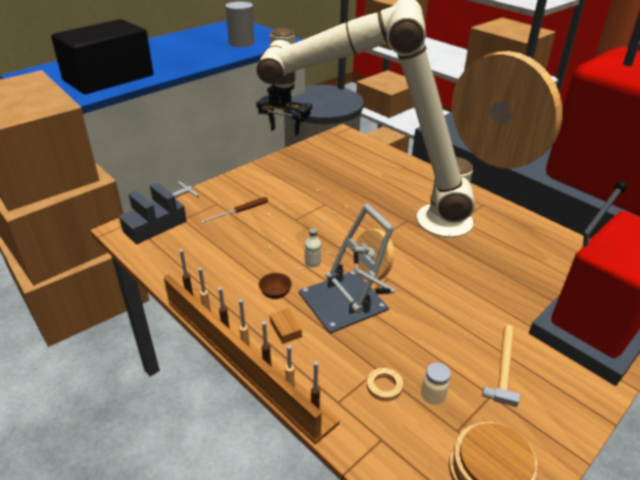

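View pics/b.png

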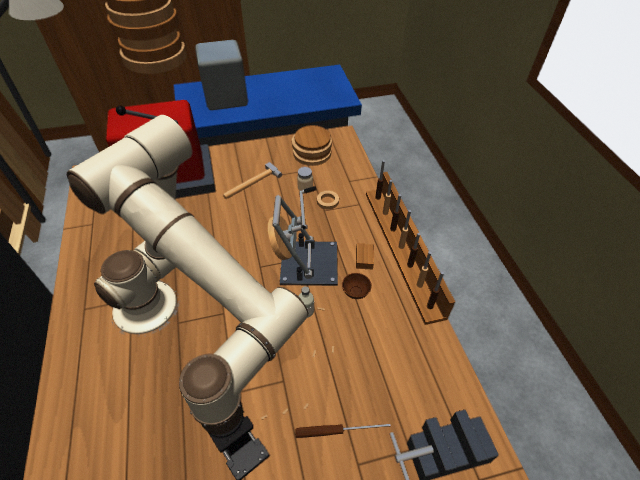

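The frame leans towards the robot (-x), and the kickstand sticks out to +y. Next I'll zoom in to get the plate corners and the yaw.

```bash
python3 - <<'E'
from workcell import env
import cv2,numpy as np,pickle
out=[];P={}
for c,(u,v) in {"scene":(290,195),"side":(250,180)}.items():
    p=env.grab_frame(c);P[c]=p
    m={n:env.trace(p,n)[0]["mask"] for n in ["stand","grab_bar","kick_foot"]}
    P[c+"m"]=m
    im=cv2.resize(p["image"][v:v+140,u:u+100],None,fx=4,fy=4,interpolation=cv2.INTER_CUBIC)
    for n,col in zip(["stand","grab_bar","kick_foot"],[(255,0,0),(0,0,255),(0,255,0)]):
        mm=cv2.resize(m[n][v:v+140,u:u+100].astype('u1'),None,fx=4,fy=4,interpolation=0)
        k,_=cv2.findContours(mm,0,2);cv2.drawContours(im,k,-1,col,1)
    out.append(im)
pickle.dump(P,open("P.pkl","wb"))
cv2.imwrite("pics/c.png",np.hstack(out))
E
```

```text
Traceback (most recent call last):
IndexError: list index out of range
```

```bash
python3 - <<'E'
from workcell import env
import cv2,numpy as np,pickle
out=[];P={}
for c,(u,v) in {"scene":(290,195),"side":(250,180)}.items():
    p=env.grab_frame(c);P[c]=p
    m={}
    for n in ["stand","grab_bar","kick_foot"]:
        r=env.trace(p,n); m[n]=r[0]["mask"] if r else np.zeros((480,640),bool); print(c,n,len(r),m[n].sum())
    P[c+"m"]=m
    im=cv2.resize(p["image"][v:v+140,u:u+100],None,fx=4,fy=4,interpolation=cv2.INTER_CUBIC)
    for n,col in zip(["stand","grab_bar","kick_foot"],[(255,0,0),(0,0,255),(0,255,0)]):
        mm=cv2.resize(m[n][v:v+140,u:u+100].astype('u1'),None,fx=4,fy=4,interpolation=0)
        k,_=cv2.findContours(mm,0,2);cv2.drawContours(im,k,-1,col,1)
    out.append(im)
pickle.dump(P,open("P.pkl","wb"))
cv2.imwrite("pics/c.png",np.hstack(out))
E
```

```text
scene stand 1 5941
scene grab_bar 1 266
scene kick_foot 2 975
side stand 1 3805
side grab_bar 1 163
side kick_foot 1 162
```

View pics/c.png

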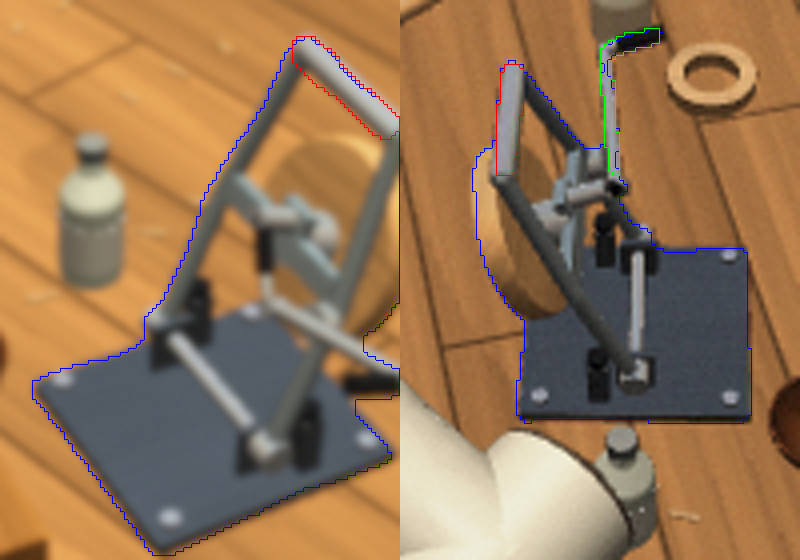

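```bash
cat > h.py <<'E'
import numpy as np,cv2
from scipy.spatial.transform import Rotation as R
from scipy.optimize import least_squares
def K(p): return np.array([[p["fx"],0,p["cx"]],[0,p["fy"],p["cy"]],[0,0,1.]])
def proj(p,X):
    c=R.from_euler('xyz',p["orientation"],degrees=True).inv().apply(np.atleast_2d(X)-p["position"])*[1,-1,-1]
    return cv2.projectPoints(c.reshape(-1,1,3),np.zeros(3),np.zeros(3),K(p),np.array(p["D"]))[0][:,0]
def stand2w(s,q):  # s=(x,y,yaw)
    c,n=np.cos(s[2]),np.sin(s[2]); q=np.atleast_2d(q)
    return np.c_[s[0]+c*q[:,0]-n*q[:,1], s[1]+n*q[:,0]+c*q[:,1], q[:,2]]
def frame2w(s,t,q):
    q=np.atleast_2d(q); return stand2w(s,R.from_euler('y',t).apply(q)+[0,0,.04])
def foot(k): a=.26-k; return np.array([.059,.075+.11*np.cos(a),.11+.11*np.sin(a)])
E
python3 - <<'E'
from h import *
import pickle
P=pickle.load(open("P.pkl","rb"))
A=np.array([[.1,-.095,.012],[.1,.095,.012],[-.1,-.095,.012]]);a=[[337.2,283.7],[337,242.5],[279.8,283.2]]
B=np.array([[.1,-.095,.012],[.1,.095,.012],[-.1,.095,.012]]);b=[[298.2,290],[331.2,331.3],[388,308.7]]
f=lambda s:np.r_[(proj(P["side"],stand2w(s,A))-a).ravel(),(proj(P["scene"],stand2w(s,B))-b).ravel()]
r=least_squares(f,[.55,.05,0]);s=r.x;print(s,np.round(f(s),1))
np.save("s.npy",s)
print("bar",frame2w(s,-.4,[0,0,.25]),"foot",frame2w(s,-.4,foot(0)),frame2w(s,-.4,foot(0)+[.021,0,0]))
out=[]
for c,(u,v) in {"scene":(290,195),"side":(250,180)}.items():
    im=cv2.resize(P[c]["image"][v:v+140,u:u+110],None,fx=3.6,fy=3.6)
    pts=np.vstack([frame2w(s,-.4,[[0,-.061,.25],[0,.061,.25],[0,-.075,0],[0,.075,0],[.018,.075,.11],foot(0),foot(0)-[.021,0,0],foot(0)+[.021,0,0]]),stand2w(s,[[.1,.095,.012]])])
    for q in proj(P[c],pts): cv2.circle(im,tuple(int(z) for z in (q-[u,v]+.5)*3.6),3,(0,0,255),-1)
    out.append(im)
cv2.imwrite("pics/d.png",np.hstack(out))
E
```

```text
[ 0.56751306  0.04411433 -0.25623422] [ 0.1 -0.4 -0.5 -1.6 -0.8 -0.5 -0.7 -0.1 -2.   0.2  1.2 -1.5]
bar [[0.47333698 0.06878783 0.27026525]] foot [[0.61394051 0.21937264 0.19033895]] [[0.63265129 0.21447055 0.19851673]]
```

View pics/d.png

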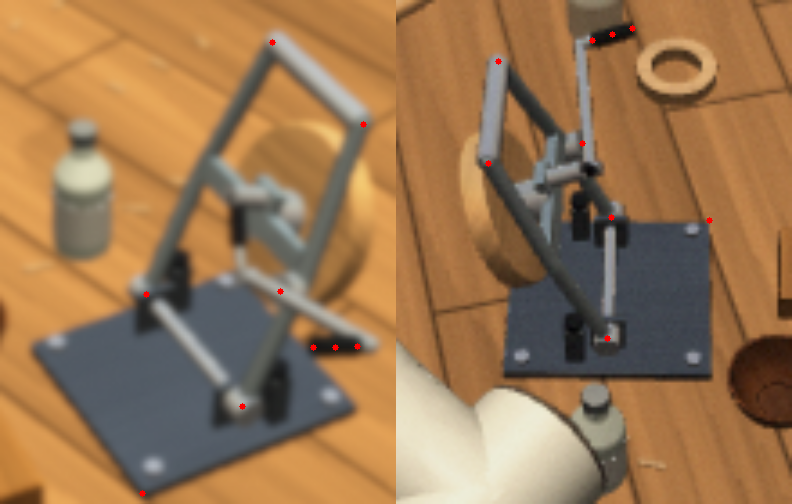

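```bash
python3 - <<'E'
from h import *
from workcell import env
s=np.load("s.npy");yaw=np.degrees(s[2])
tgt=lambda k,dz=.006: frame2w(s,-.4,foot(k))[0]+[0,0,dz]
p0=env.read_state()["position"]
env.gripper_to(0.0,20)
env.move_straight([p0[0],p0[1],.42],rate=.3)
o=[-90,0,yaw]
print(env.inverse_kinematics(tgt(0,.22),o))
env.goto(tgt(0,.22),o)
print(env.move_straight(tgt(0,.06),rate=.2))
print(env.move_straight(tgt(0,.009),rate=.06,force_limit=8),env.read_state()["position"],tgt(0))
for k in [.2,.4,.6,.8,1.0,1.2]:
    env.move_straight(tgt(k),rate=.08)
    st=env.read_state();print(k,np.round(st["force"],1),np.round(st["position"]-tgt(k),3),st["clock"])
env.dwell(.3)
p=env.grab_frame("scene");q=env.grab_frame("side")
out=[cv2.resize(x["image"][v:v+140,u:u+110],None,fx=3.6,fy=3.6) for x,u,v in [(p,290,195),(q,250,180)]]
cv2.imwrite("pics/e.png",np.hstack(out))
E
```

```text
[ 3.38510149e+01  2.19890122e+01  2.63936619e+01 -2.54444375e-14
 -9.44046497e+01 -1.38532154e+02]
False
False [0.61447363 0.21957901 0.20046924] [0.61394051 0.21937264 0.19633895]
0.2 [-0.5  1.5  2.7] [-0.  0. -0.] 9.8833
0.4 [-1.3  2.1  1. ] [-0.001 -0.    -0.001] 10.3083
0.6 [ 0.4 -0.3 -0.2] [-0.    -0.001 -0.001] 10.7333
0.8 [-0.7  0.6  0.3] [ 0.    -0.001 -0.001] 11.1583
1.0 [ 0.4 -0.2 -0.2] [-0.    -0.001 -0.001] 11.5833
1.2 [ 0.3  0.5 -0.4] [-0.    -0.001 -0.   ] 12.0083
```

View pics/e.png

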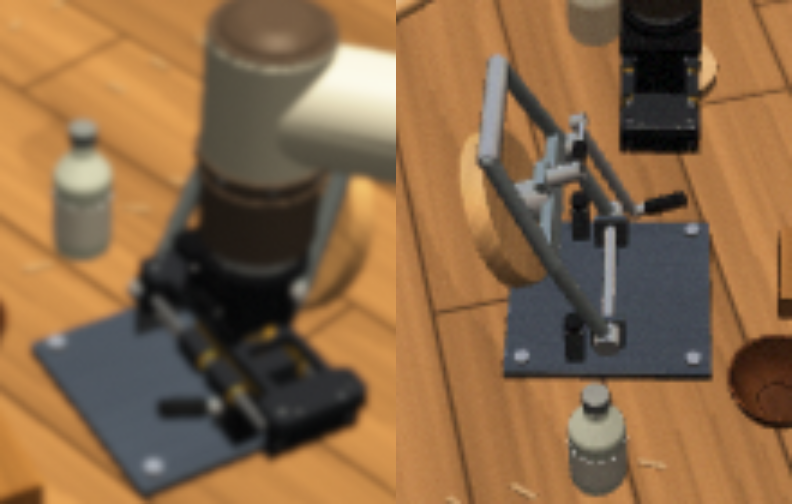

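The kickstand is down: in the side view the foot is at about (660,203), at the plate edge, and the frame is still leaning. Next I'll lift off, check the foot, and grasp the bar.

```bash
python3 - <<'E'
from h import *
from workcell import env
s=np.load("s.npy");yaw=np.degrees(s[2])+90
p0=env.read_state()["position"]
env.move_straight([p0[0],p0[1],.42],rate=.3)
env.gripper_to(1.0)
bar=lambda t: frame2w(s,t,[0,0,.25])[0]
o=[-90,0,yaw]
env.goto(bar(-.4)+[0,0,.13],o)
q=env.grab_frame("side");w=env.grab_frame("wrist")
r=env.search_frame(q,"kick_foot");print("foot exp",frame2w(s,-.4,foot(1.83)),r[:1] and r[0]["xyz"])
r=env.search_frame(w,"grab_bar");print("bar exp",bar(-.4),r[:1] and r[0]["xyz"],env.read_state()["clock"])
im=w["image"].copy()
for z in proj(w,frame2w(s,-.4,[[0,-.061,.25],[0,0,.25],[0,.061,.25]])): cv2.circle(im,tuple(int(v) for v in z),4,(0,0,255),-1)
cv2.imwrite("pics/f.png",cv2.resize(np.hstack([im,q["image"]]),(800,300)))
E
```

```text
foot exp [[0.63911159 0.10297785 0.06297571]] [0.5954, 0.1069, 0.0731]
bar exp [0.47333698 0.06878783 0.27026525] [0.4689, 0.0625, 0.2819] 16.7917
```

View pics/f.png

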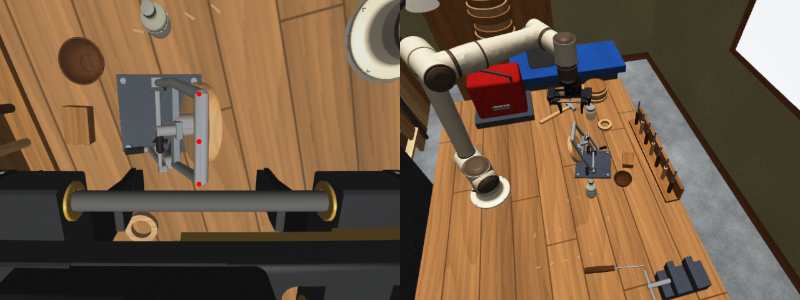

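The wrist view confirms the bar prediction (dots at about u=199, lying on the bar, centred between the fingers). I'll descend with a force guard, grip, and swing it up along the arc.

```bash
python3 - <<'E'
from h import *
from workcell import env
s=np.load("s.npy")
tcp=lambda t: frame2w(s,t,[0,0,.25])[0]-[0,0,.019]
print(env.read_state()["position"]-tcp(-.4))
hit=env.move_straight(tcp(-.4),rate=.12,force_limit=10)
print(hit,env.read_state()["position"]-tcp(-.4))
if not hit:
    env.gripper_to(0.0,25)
    st=env.read_state();print("op",st["opening"],np.round(st["force"],1))
    if 0.1<st["opening"]<0.4:
        for t in np.linspace(-.4,0,6)[1:]:
            env.move_straight(tcp(t),rate=.06)
            st=env.read_state();print(round(t,2),np.round(st["force"],1),st["opening"],st["clock"])
env.dwell(.5)
p=env.grab_frame("scene");q=env.grab_frame("side")
out=[]
for x,u,v in [(p,290,195),(q,250,180)]:
    im=cv2.resize(x["image"][v:v+140,u:u+110],None,fx=3.6,fy=3.6)
    for z in proj(x,frame2w(s,0,[[0,-.061,.25],[0,.061,.25],[0,-.075,0],[0,.075,0],foot(1.83)])): cv2.circle(im,tuple(int(a) for a in (z-[u,v]+.5)*3.6),3,(0,0,255),-1)
    out.append(im)
cv2.imwrite("pics/g.png",np.hstack(out))
E
```

```text
[0.00036265 0.00022482 0.14875624]
False [0.00042834 0.0001388  0.00070618]
op 0.21670163927709266 [-2.3  1.   1.1]
-0.32 [-3.3  0.6  0.3] 0.21961571898594734 19.775
-0.24 [-2.4 -0.4  0.3] 0.2199344561368669 20.2583
-0.16 [-1.7  0.4  0. ] 0.222839482928133 20.7417
-0.08 [-1.6 -1.2 -3. ] 0.2229403360100895 21.225
0.0 [-2.1 -1.8 -2.6] 0.21930961977326635 21.7083
```

View pics/g.png

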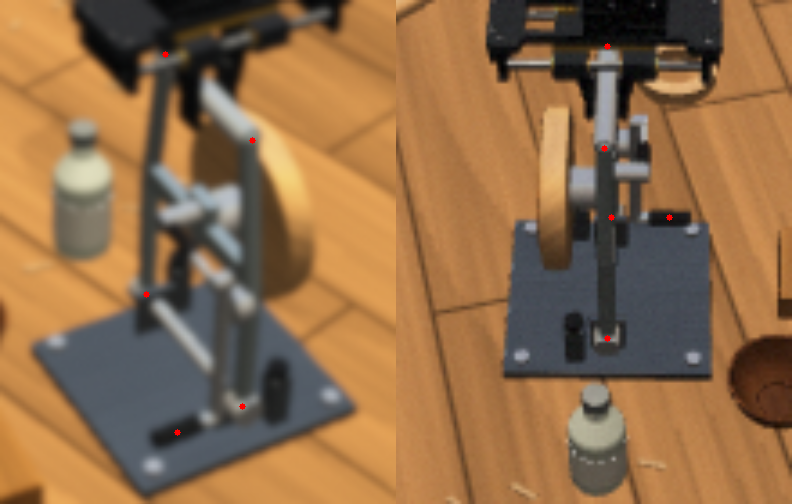

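The frame is upright with its bar ends, hinge ends and the lowered foot on the predicted dots in both views. It is gripped (opening 0.22, about 19 mm), so I'm handing in.

```bash
python3 - <<'E'
from workcell import env
env.dwell(.5); s=env.read_state(); print(s["opening"],s["force"],abs(s["qvel"]).max(),s["clock"]); env.close_job()
E
```

```text
0.2182764611528936 [-1.62109746 -2.87744893 -7.78815497] 0.14338505046056738 22.8083
the job is handed in; nothing more can be done
```

I handed the job in at 22.8 s of the 51 s allowed, with the frame upright and the gripper still holding the grab bar.

- **Kickstand:** I found the stand's position and yaw from its plate corners in two cameras. I then pushed the foot down along its arc with the shut fingers until the kickstand snapped over, with the frame still leaning on its rests.
- **Swing up:** I gripped the bar from above with 25 N and carried it along its arc to upright.

**Last checks:**
- In both camera views the bar ends, hinge ends and lowered foot lay on the positions predicted for tilt 0 and kickstand 1.83 rad.
- The gripper opening held at 0.22, about 19 mm on a 20 mm bar. The joints were nearly still, at no more than 0.15 deg/s.
- The glue bottle is in the same place as before in the cropped final views. I did not measure the other bystanders at the end.

**One disagreement:** after the snap, the network's foot position was about 45 mm off the predicted one. It had earlier marked leg and foot together, so I relied on the pictures instead.

**One drift:** the vertical force on the tool went from about -2.6 N to -7.8 N during the last second of holding. I saw no motion with it, and did not look into the cause.

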